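Hang the shelf sign on the catch hook

ROBOT

A 6-joint arm with a two-finger parallel gripper is mounted at the origin on the work surface. World frame = base frame: x ahead of the robot, y to its left, z up, the work surface at z = 0. Lengths are in m, angles in degrees, forces in N, time in s.
With the tool pointing down it reaches from about 0.275 to 0.725 m from the base axis. Payload 15.9 kg.
Tool frame: the origin (TCP) lies midway between the tips of the shut fingers; the grasp point (between the pads) lies 19 mm behind it; x points along the fingers, y is the direction in which the jaws open and shut, and the axes are right-handed (so a half turn about x gives the same grasp; the last joint's range is limited). The gripper opens to 85 mm and grips with 20 to 120 N. Pads are 22 mm wide; open, the fingers measure 114 mm over their backs; the gripper's body (76 mm by 85 mm) begins 54 mm behind the grasp point. The pads swing forward as they close: fully open they stand 13 mm farther back than shut.
Start: joints at [-66.578, 12.198, -1.971, 75.831, 0, 90], TCP at [0.199, -0.459, 0.231] pointing down, gripper open.
Joint ranges: [-170.91, 170.91], [-42.67, 98.43], [-65.05, 77.54], [-120.47, 116.71], [-90, 82.35], [-180, 180]. Speed limits (degrees/s): [108.29, 108.29, 136.94, 147.25, 180, 180].

INTERFACE

Orientations are given as [roll, pitch, yaw] about the fixed x, y, z axes, in that order (R = Rz(yaw) Ry(pitch) Rx(roll)).
In Python, from cell import arm gives the robot as it stands.
- The arm moves only by the tool servo_tool, never from a script. Its argument "moves" is a list that holds one entry, the list of rows, each a list of 7 numbers: the turn, a rotation vector about the tool's x, y, z as a fraction of full scale, then the shift along the tool's x, y, z as a fraction of full scale, then the closure, from -1 (fully open) to 1 (shut). A call has 1 to 5 rows; each row is the pose to reach, as a shift and turn from the pose commanded when the call began, along the tool's axes at that moment; what a row does not reach only later rows make up. Full scale, the value 1, is 0.3 m for a shift and 90 degrees for a turn. A row lasts 1/10 s, in which the tool goes at most 50 mm and 8.59 degrees, less where a joint would pass 70% of its speed; a pose out of reach is approached as far as the arm can. A call with a number of a shift or a turn outside -1 to 1 is refused whole. A call with a gripper value outside its range is refused whole. The fingers move at their own pace and stop on an object; "squeeze" is the grip in N (left out, the last holds). Time passes only in rows, so rows that repeat a pose let the fingers close. It gives the time, the measured TCP pose, the force and the opening at its end, in the units of the state.
- arm.observe(): the state, without advancing time (a new reading comes with each control period).
- arm.camera(name): name is "scene" or "top"; returns a dict with "frame" (420x560x3 uint8, red, green, blue), "fx", "fy", "cx", "cy" (pixels), "distortion" ([k1, k2, p1, p2, k3] as OpenCV has them; the pictures are not rectified), "cam_to_world" (4x4, takes a point from camera to world coordinates). Camera axes: x right, y down, z forward; pixel columns grow to the right and rows downward; lengths in m; the calibration is good to about 2 mm. A picture is of the moment at which its call begins. There is no depth.
- arm.close_job(): hands the job in, once; it reports no verdict.
The state is a dict: "time": time; "qpos": joint angles; "qvel": joint speeds; "tau": joint torques, N m; "eef_pos": TCP position; "ee_rot": TCP orientation; "ft_force": force on the tool from outside, world axes, zero at the start; "torque": the same for the moment, N m; "finger_gap": finger opening in m.
Only numpy, scipy, OpenCV 4.12 (cv2) and the standard library are available. Lean on these libraries where they do the work, as an engineer would, in place of code of your own. Each camera call takes 0.05 s, during which the arm holds its last target. There are 200 camera calls.

TASK

Take the wooden sign out of its rack and hang it by its slot on the display stand's hook, with the open-book emblem facing outward, away from the column. Lower it gently until it rests on the bare part of the arm just behind the upturned tip, then, keeping it down on the arm, slide it in over the spring catch, pressing the catch down flat with the sign, until it is home against the collar and the catch has sprung up in front of it. Never force the hook (it must not be loaded with more than about 2 kg of force), let go of the sign so that it hangs still, and leave everything else on the counter where it is.

Things in the scene. Friction and masses are not known exactly. Their poses are not given: they have to be found in the camera images.
- sign: Wooden shelf sign standing in the rack's longer slot: upright plate 90 wide (its y), 10 thick (x), 166 tall (z), about 120 g. Origin: centre of its underside. +x is the normal of its marked face, which bears a raised open-book emblem (two brass pages, 6 proud, 52 wide, 28 to 60 above the underside); the other face is bare. Upright slot through its centre line, 16 wide, 60 to 120 above the underside.
- sign_top (a point): Middle of the sign's top edge, 166 above its underside. Grip place: pinch the two faces from above here, on the solid part above the slot (46 tall), reaching at most about 30 below the top edge so that the fingers stay clear of hook, catch and collar.
- sign_bail (a point): Point on the sign's centre line, mid thickness, at the top end of its slot (120 above the underside): the edge that rests on the hook.
- sign_face (a point): Centre of the emblem's outer surface on the marked face: 11 in front of mid thickness (+x), 44 above the underside.
- rack: Dark wooden block 100 x 116 x 30 high, fixed to the counter, turned any way. Two slots run along its y, floors 8 above the counter: the sign's (13 x 94, centred at x = -20) and a shorter one (12 x 64, at x = +26). Origin: centre of its underside.
- stand: Steel stand fixed to the counter: base 130 x 120 x 12 (x = -50 to 80), round column, and on it a sleeve (28 diameter, ending 4 above the arm's top) with one straight level hook arm at y = 0 pointing along +x (outward), 9 wide, 6 thick. Origin: on the counter, on the column's axis. The sleeve is clamped so that the arm's top is anywhere from 157 to 193 above the counter.
- landing_mid (a point): Reference point of the stand at x = 105, y = 0, 175 above the counter: over or under the landing, at the middle of the heights at which the arm may be clamped. It does NOT follow the arm: the real height (up to 18 more or less) is not measured, find it by looking or by feel. The arm is stiff and does not give.
- collar (a point): Reference point at x = 50, y = 0, 175 above the counter, in the plane of the collar's outer face. Along the arm (x of the stand): upturned tip 118 to 123, 8 high above the arm's top; bare landing 90 to 118; spring catch 90 to 65; gap; collar (stop), 18 diameter, face at 50. A sign fully home has its mid thickness at 55 to 59 and its slot's top edge on the arm's top.
- catch (a joint): Spring catch on the arm (rad): a steel leaf that rises from the arm's top at x = 90 of the stand towards the column, its free end 8 above the arm's top. 0 = sprung up (a hung sign cannot slide out), about 0.25 = flush with the arm's top. A sign sliding in on the arm presses it down (about 0.6 N at the free end, 1 to 4 N of push with friction); it springs up by itself once passed.
- divider: Bystander: blank plywood card, 58 wide, 8 thick, 66 tall, standing in the rack's other slot. Origin: centre of its underside.
- tape_roll: Bystander: roll of clear tape lying flat, 64 diameter, 18 high. Origin: centre of its underside.
- ink_stamp: Bystander: wooden hand stamp, upright, 34 diameter, 42 tall. Origin: centre of its underside.
- small_book: Bystander: book lying flat, 110 x 160 x 22. Origin: centre of its underside.
- mug: Bystander: white mug, 80 diameter, 92 tall. Origin: centre of its underside.
- glue_jar: Bystander: jar, 52 diameter, 75 tall. Origin: centre of its underside.
- stapler: Bystander: stapler, 140 x 34 x 36. Origin: centre of its underside.
Mind the look-alikes: they are no part of the job. Of the things like the sign, leave any that is orange or turquoise; of the rest the smaller one is meant.

How it is judged (in metres and radians):
On the way, in this order (a step that is already met when the one before it is completed fails the run):
1. the sign has been lifted clear of the rack (height (world z) of sign above 0.034 m and contact force between sign and rack below 0.1 N), for 0.1 s.
2. the sign has been lowered onto the bare landing of the arm and rests on it, before the catch is pressed (x of sign_bail in the frame of stand between 0.092 and 0.119 m and height (world z) of sign_bail below 0.205 m and contact force between sign and stand above 0.3 N and value of joint catch below 0.1 rad), for 0.1 s.
3. the sign, lying on the arm, presses the spring catch down nearly flat as it slides in over it (value of joint catch above 0.19 rad and contact force between sign and stand above 0.3 N), for 0.05 s.
At the end, for the whole second after the job is handed in: The sign hangs at rest on the hook arm, upright (within 8 degrees) and square to it (within 17 degrees), between catch and collar (mid thickness 51 to 63 mm out from the column's axis), its emblem outward, carried by the stand; the catch is sprung up (below 0.08 rad) (x of sign_bail in the frame of stand between 0.051 and 0.063 m and x of sign_face in the frame of stand above 0.058 m and z of sign_bail in the frame of stand between 0.152 and 0.198 m and angle between sign's own z axis and vertical below 0.14 rad and angle between the x axis of sign and the x axis of stand, either way round below 0.3 rad and value of joint catch below 0.08 rad and contact force between sign and stand above 0.4 N and linear speed of sign below 0.05 m/s); the robot touches nothing.
It fails at once if the sign is pressed or dropped against the stand or its hook with more than 24 N (contact force between sign and stand above 24 N).
It fails at once if a bystander is moved more than 30 mm (distance of any of divider, tape_roll, ink_stamp, small_book, mug, glue_jar, stapler from where it was at the start of the episode above 0.03 m).
It also fails if it takes over 64 s, if anything falls off the work surface, if the arm or the gripper's body presses on something with over 40 N, if the wrist force passes 120 N, or if a joint passes its speed limit or range.

## Working session

There is one attempt and no reset: what is moved stays moved. The work goes in short steps, Python scripts to look and compute and a tool call to move; the robot and the scene stay as the last step left them, time stands still between calls to the robot, and variables do not carry over. Pictures are saved under pics/ and viewed, about 8 in all and at most 12, crops included, and the job is handed in when it is done.

Besides the shell and the picture viewer there is one more tool, called after "Request:" in YAML: its name, and indented under it one key for each argument. servo_tool: Moves the arm, as the interface text tells. Its arguments: {"type":"object","properties":{"moves":{"type":"array","items":{"type":"array","items":{"type":"array","items":{"type":"number"}}}},"squeeze":{"type":"number"}},"required":["moves"]}

```bash
mkdir -p pics; ls; python3 - <<'E'
from cell import arm
import cv2,pickle
s=arm.observe();print({k:s[k] for k in("time","eef_pos","ee_rot","ft_force","finger_gap")})
for n in("scene","top"):
    c=arm.camera(n);pickle.dump(c,open(n+".pkl","wb"))
    print(n,c["fx"],c["fy"],c["cx"],c["cy"],c["distortion"],c["cam_to_world"])
    cv2.imwrite(f"pics/{n}0.png",cv2.resize(c["frame"][:,:,::-1],(800,600),interpolation=cv2.INTER_CUBIC))
E
```

```text
pics
{'time': 0.0, 'eef_pos': array([ 0.19861659, -0.45847531,  0.23080793]), 'ee_rot': array([-89.38474656,  89.93444477, 114.03862723]), 'ft_force': array([ 0.45978293,  0.02116586, -0.5438616 ]), 'finger_gap': 0.08555055293687523}
scene 409.0422295175531 409.0422295175531 284.04593537076875 203.0425532343338 [-0.04947501  0.          0.          0.          0.        ] [[-0.81577356  0.36799326 -0.44620002  0.99999991]
 [ 0.57826936  0.53344308 -0.61728683  0.71030283]
 [ 0.01086492 -0.76159008 -0.64796798  0.87218542]
 [ 0.          0.          0.          1.        ]]
top 379.9341364197034 379.9341364197034 275.88230420981245 209.80512616416596 [-0.01000007  0.          0.          0.          0.        ] [[-0.01991099 -0.99288032  0.11744027  0.39615903]
 [-0.99975275  0.01860917 -0.01217116 -0.01237666]
 [ 0.00989904 -0.11765358 -0.99300536  1.06354677]
 [ 0.          0.          0.          1.        ]]
```

View pics/scene0.png

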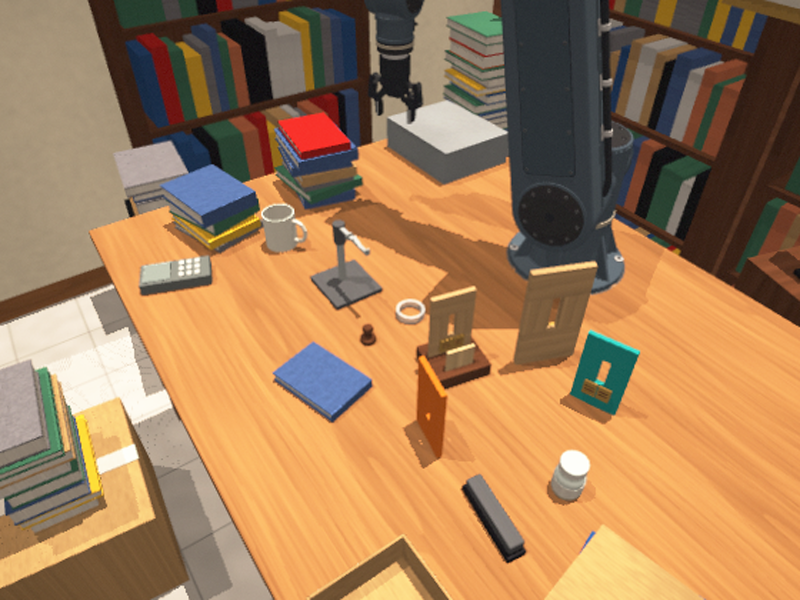

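View pics/top0.png

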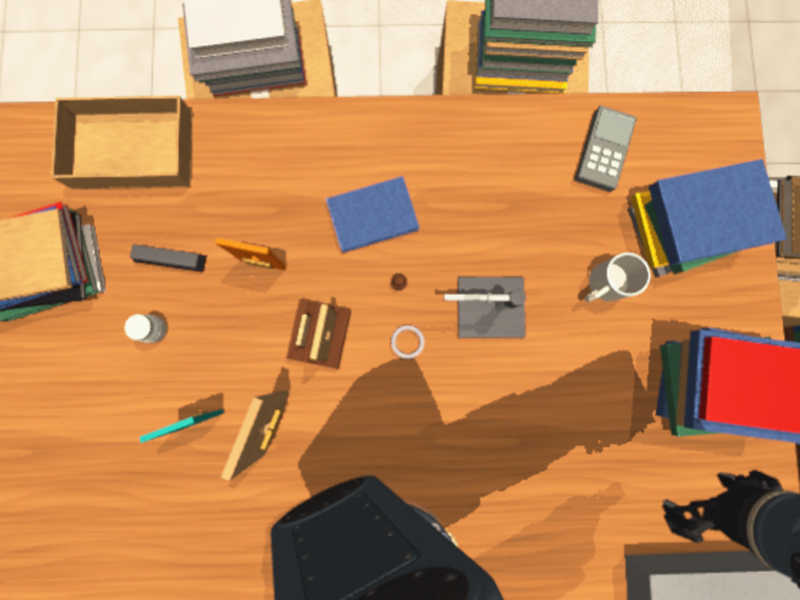

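```bash
python3 - <<'E'
import cv2,pickle,numpy as np
S=pickle.load(open("scene.pkl","rb"))["frame"][:,:,::-1];T=pickle.load(open("top.pkl","rb"))["frame"][:,:,::-1]
def cr(I,u,v,w,h,f):return cv2.resize(I[v:v+h,u:u+w],(w*f,h*f),interpolation=cv2.INTER_CUBIC)
a=cr(S,285,195,66,75,6);b=cr(T,195,200,66,66,6)[:450]
c=cr(S,215,150,66,66,6)[:,:];d=cr(T,305,185,66,40,6)
o=np.zeros((600,796,3),np.uint8)
# row1 rack, row2 stand at x4.5
r1=np.hstack([cr(S,285,195,66,75,5),cr(T,195,200,66,75,5)])[:375]
r2=np.hstack([cr(S,215,150,80,65,4)[:225],cr(T,305,188,75,56,4)])[:224] if 0 else np.hstack([cr(S,215,150,80,56,4),cr(T,305,185,80,56,4)])
o[:375,:660]=r1;o[376:600,:640]=r2
cv2.imwrite("pics/crop1.png",o)
E
```

```text
(no output)
```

View pics/crop1.png

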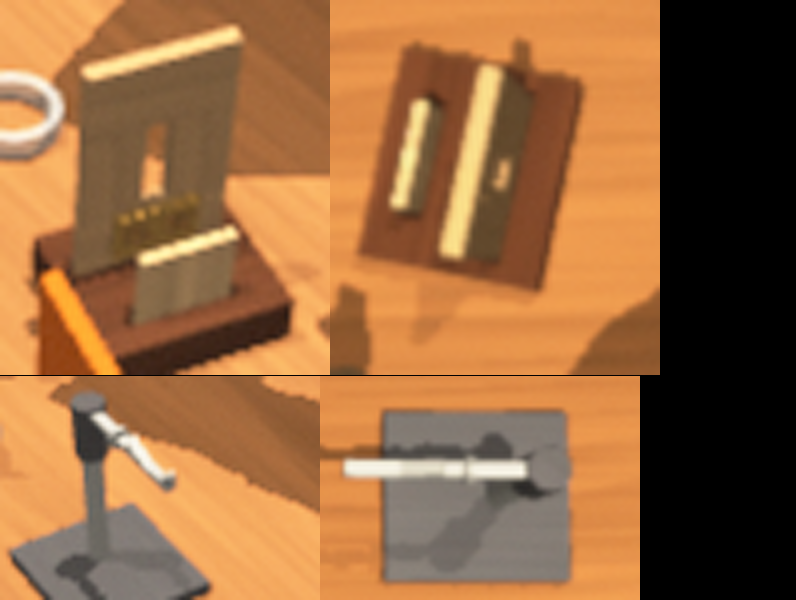

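```bash
cat > h.py <<'E'
import numpy as np,cv2,pickle
from scipy.optimize import least_squares
from scipy.spatial.transform import Rotation as R
C={n:pickle.load(open(n+".pkl","rb")) for n in("scene","top")}
def proj(n,P):
    c=C[n];M=np.linalg.inv(c["cam_to_world"])
    K=np.array([[c["fx"],0,c["cx"]],[0,c["fy"],c["cy"]],[0,0,1]])
    return cv2.projectPoints(np.atleast_2d(P).astype(float),cv2.Rodrigues(M[:3,:3])[0],M[:3,3],K,np.array(c["distortion"]))[0][:,0]
def pix(p,o,f,off): return (np.array(p,float)-off)/f+np.array(o)-.5+.5/f
def fr(x,y,yaw): 
    c,s=np.cos(yaw),np.sin(yaw);return lambda P:np.c_[P[:,0]*c-P[:,1]*s+x,P[:,0]*s+P[:,1]*c+y,P[:,2]]
E
python3 - <<'E'
from h import *
# sign top face corners, sign frame (x,y), order: A(+x,-y... ) found by yaw ~ +90: sign +x->+Y, sign +y -> -X
tt=pix([(478,64),(503,68),(464,260),(438,256)],(195,200),5,(330,0))
ss=pix([(83,80),(83,67),(238,28),(243,41)],(285,195),5,(0,0))
L=np.array([(.005,-.045,0),(-.005,-.045,0),(-.005,.045,0),(.005,.045,0)])
def f(p):
    P=fr(p[0],p[1],p[2])(L+[0,0,p[3]]);return np.r_[(proj("top",P)-tt).ravel(),(proj("scene",P)-ss).ravel()]
r=least_squares(f,[.4,.1,1.5,.17]);print("sign",r.x[:2],np.degrees(r.x[2]),r.x[3],r.fun.round(1))
# stand
bt=pix([(384,410),(568,410),(570,580),(384,580)],(305,185),4,(320,376))
B=np.array([(.08,-.06,.012),(-.05,-.06,.012),(-.05,.06,.012),(.08,.06,.012)])
tp=pix([(344,467),(550,467)],(305,185),4,(320,376)); sp=pix([(170,478),(88,399)],(215,150),4,(0,376))
bs=pix([(12,550),(208,587)],(215,150),4,(0,376))
def g(p):
    F=fr(*p[:3]);Q=F(np.array([(.1205,0,p[3]+.008),(0,0,p[3]+.004)]))
    return np.r_[(proj("top",F(B))-bt).ravel(),(proj("scene",F(B[[1,0]]))*0).ravel(),(proj("top",Q)-tp).ravel(),(proj("scene",Q)-sp).ravel()]
r=least_squares(g,[.45,-.2,1.57,.175]);print("stand",r.x[:2],np.degrees(r.x[2]),r.x[3],r.fun.round(1))
print(proj("scene",fr(*r.x[:3])(B)).round(1),bs)
E
```

```text
sign [0.45211956 0.10177145] 77.21545124526945 0.17337788458626346 [ 0.8  0.2 -0.1  0.2 -0.6 -0.5  0.4 -0.6  1.4  0.1 -0.2  0.4 -0.5 -0.1
  0.3 -0.5]
stand [ 0.50399559 -0.22874303] 88.67283946423828 0.16085817160100357 [-0.6 -0.2 -0.4  0.   0.2  0.3 -0.1  0.1  0.   0.   0.   0.   1.  -0.2
 -0.4  0.2 -0.3 -0.6  0.   0.7]
[[235.4 214.6]
 [216.5 192.8]
 [247.7 180.9]
 [267.7 201.1]] [[217.625 193.125]
 [266.625 202.375]]
```

```bash
cat >> h.py <<'E'
def go(s,x,y,z,a):
    Rc=R.from_euler("xyz",s["ee_rot"],degrees=True);best=None
    for k in(0,180):
        b=np.radians(a+k);c,n=np.cos(b),np.sin(b)
        Rd=R.from_matrix(np.array([[0,0,-1],[c,n,0],[n,-c,0]]).T)
        v=(Rc.inv()*Rd).as_rotvec(degrees=True)/90
        if best is None or np.linalg.norm(v)<np.linalg.norm(best):best=v
    t=Rc.inv().apply(np.array([x,y,z])-s["eef_pos"])
    print("turn",best.round(4),"shift m",t.round(4),"frac",(t/.3).round(4))
E
python3 - <<'E'
from h import *;from cell import arm
s=arm.observe();print(R.from_euler("xyz",s["ee_rot"],degrees=True).as_matrix().round(3),s["ft_force"],s["qpos"])
go(s,.452,.102,.30,77.2)
E
```

```text
[[-0.     0.397 -0.918]
 [ 0.001 -0.918 -0.397]
 [-1.    -0.001  0.   ]] [ 0.29810553 -1.02655137 -0.16446102] [-6.65779061e+01  1.22233332e+01 -2.00392419e+00  7.58327713e+01
 -6.38130024e-04  9.00002984e+01]
turn [4.025e-01 2.000e-04 6.000e-04] shift m [-0.0687 -0.4137 -0.4553] frac [-0.229  -1.3789 -1.5177]
```

Request:
servo_tool:
  moves:
    - [[0.08,0,0,-0.2,-0.1,-0.11,-1],[0.14,0,0,-0.229,-0.22,-0.24,-1],[0.2,0,0,-0.229,-0.33,-0.36,-1],[0.2,0,0,-0.229,-0.44,-0.48,-1],[0.2,0,0,-0.229,-0.55,-0.6,-1]]

```text
time: 0.6
eef_pos: [0.291, -0.2513, 0.3]
ee_rot: [143.6, 90.0, -31.1]
ft_force: [0.2, 0.2, 0.4]
finger_gap: 0.0857
```

Request:
servo_tool:
  moves:
    - [[0.05,0,0,0,-0.11,-0.12,-1],[0.1,0,0,0,-0.22,-0.24,-1],[0.15,0,0,0,-0.33,-0.36,-1],[0.2,0,0,0,-0.44,-0.48,-1],[0.2,0,0,0,-0.55,-0.6,-1]]

```text
time: 1.1
eef_pos: [0.4522, -0.0842, 0.2997]
ee_rot: [-89.0, 89.2, 79.9]
ft_force: [-0.1, -0.9, 0.1]
finger_gap: 0.0856
```

```bash
python3 - <<'E'
from h import *;from cell import arm
s=arm.observe();print(s["time"],s["eef_pos"],s["ft_force"],s["qpos"])
go(s,.452,.102,.30,77.2)
E
```

```text
1.1 [ 0.45221632 -0.08423612  0.299734  ] [-0.10452845 -0.87259583  0.10788254] [-11.08910938   7.40217563   2.0791418   84.68998097   0.78318595
 180.0068576 ]
turn [0.0189 0.0003 0.0087] shift m [ 0.0022 -0.1827  0.0361] frac [ 0.0075 -0.609   0.1202]
```

Request:
servo_tool:
  moves:
    - [[-0.095,0,0,0,-0.12,0.024,-1],[-0.19,0,0,0,-0.24,0.048,-1],[-0.285,0,0,0,-0.36,0.072,-1],[-0.38,0,0,0,-0.48,0.096,-1],[-0.475,0,0,0.007,-0.609,0.12,-1]]

```text
time: 1.6
eef_pos: [0.4517, 0.1004, 0.3001]
ee_rot: [-132.8, 89.2, 78.9]
ft_force: [1.4, -0.4, -0.3]
finger_gap: 0.0856
```

Request:
servo_tool:
  moves:
    - [[-0.095,0,0,0,0,0,-1],[-0.19,0,0,0,0,0,-1],[-0.285,0,0,0,0,0,-1],[-0.38,0,0,0,0,0,-1],[-0.475,0,0,0,0,0,-1]]

```text
time: 2.1
eef_pos: [0.4518, 0.0991, 0.2999]
ee_rot: [-172.7, 89.3, 81.8]
ft_force: [0.1, -1.0, 0.3]
finger_gap: 0.0854
```

Request:
servo_tool:
  moves:
    - [[-0.095,0,0,0,0,0,-1],[-0.19,0,0,0,0,0,-1],[-0.285,0,0,0,0,0,-1],[-0.38,0,0,0,0,0,-1],[-0.475,0,0,0,0,0,-1]]

```text
time: 2.6
eef_pos: [0.4518, 0.099, 0.2999]
ee_rot: [144.5, 89.3, 81.7]
ft_force: [0.9, 1.2, 0.1]
finger_gap: 0.0855
```

Request:
servo_tool:
  moves:
    - [[-0.095,0,0,0,0,0,-1],[-0.19,0,0,0,0,0,-1],[-0.285,0,0,0,0,0,-1],[-0.38,0,0,0,0,0,-1],[-0.475,0,0,0,0,0,-1]]

```text
time: 3.1
eef_pos: [0.4518, 0.099, 0.2999]
ee_rot: [101.7, 89.3, 81.6]
ft_force: [1.0, 0.3, -0.1]
finger_gap: 0.0855
```

```bash
python3 - <<'E'
from h import *;from cell import arm
s=arm.observe();print(s["time"],s["eef_pos"],s["ft_force"],s["qpos"])
go(s,.452,.102,.30,77.2)
E
```

```text
3.1 [0.45182699 0.09902858 0.29987424] [ 0.98637362  0.31605308 -0.0808654 ] [11.88382649  7.45128111  2.15639919 84.44601938  0.70120177 31.93366719]
turn [-0.0805 -0.0012 -0.0082] shift m [-0.0001  0.0029 -0.0009] frac [-0.0003  0.0095 -0.0029]
```

Request:
servo_tool:
  moves:
    - [[-0.08,-0.001,-0.008,0,0.0095,-0.003,-1],[-0.08,-0.001,-0.008,0.14,0.0095,-0.003,-1],[-0.08,-0.001,-0.008,0.28,0.0095,-0.003,-1],[-0.08,-0.001,-0.008,0.42,0.0095,-0.003,-1],[-0.08,-0.001,-0.008,0.512,0.0095,-0.003,-1]]

```text
time: 3.6
eef_pos: [0.4511, 0.1037, 0.1437]
ee_rot: [-165.4, 89.9, -178.6]
ft_force: [0.4, 0.2, 0.9]
finger_gap: 0.0858
```

```bash
python3 - <<'E'
from h import *;from cell import arm
s=arm.observe();print(s["time"],s["eef_pos"],s["ft_force"],s["qpos"])
go(s,.452,.102,.146,77.2)
for n in("scene","top"):
    c=arm.camera(n);pickle.dump(c,open(n+"_g.pkl","wb"))
a=pickle.load(open("scene_g.pkl","rb"))["frame"][130:250,200:360,::-1]
b=pickle.load(open("top_g.pkl","rb"))["frame"][170:290,180:340,::-1]
cv2.imwrite("pics/g.png",cv2.resize(np.hstack([a,b]),None,fx=2.5,fy=2.5,interpolation=cv2.INTER_CUBIC))
E
```

```text
3.6 [0.45105554 0.10374498 0.14374312] [0.36824322 0.23223468 0.92381798] [ 1.29350698e+01  1.00388785e+01 -1.75136395e+01  6.25768109e+01
  2.63399546e-02  2.61351969e+01]
turn [-0.0044 -0.0014  0.0004] shift m [-0.0023 -0.0015  0.0013] frac [-0.0075 -0.0049  0.0044]
```

View pics/g.png

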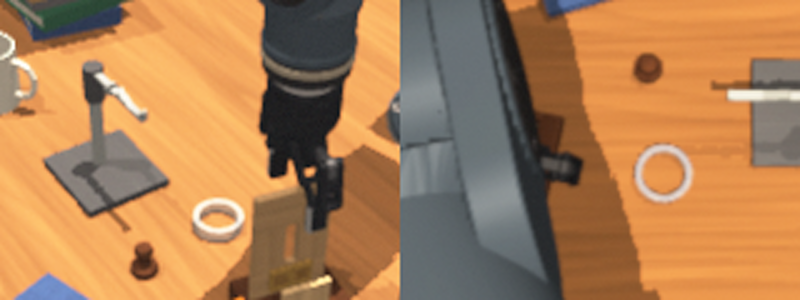

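Request:
servo_tool:
  moves:
    - [[-0.004,-0.001,0,-0.007,-0.005,0.004,-1],[-0.004,-0.001,0,-0.007,-0.005,0.004,0.4],[-0.004,-0.001,0,-0.007,-0.005,0.004,0.7],[-0.004,-0.001,0,-0.007,-0.005,0.004,1],[-0.004,-0.001,0,-0.007,-0.005,0.004,1]]
  squeeze: 40

```text
time: 4.2
eef_pos: [0.4536, 0.1024, 0.1492]
ee_rot: [21.2, 89.8, 8.3]
ft_force: [-1.0, 0.6, -0.0]
finger_gap: 0.0283
```

Request:
servo_tool:
  moves:
    - [[0,0,0,0,0,0,1],[0,0,0,0,0,0,1],[0,0,0,0,0,0,1],[0,0,0,0,0,0,1],[0,0,0,0,0,0,1]]

```text
time: 4.7
eef_pos: [0.4536, 0.1024, 0.149]
ee_rot: [21.2, 89.8, 8.3]
ft_force: [0.3, 0.1, 5.9]
finger_gap: 0.0094
```

Request:
servo_tool:
  moves:
    - [[0,0,0,-0.05,0,0,1],[0,0,0,-0.1,0,0,1],[0,0,0,-0.2,0,0,1],[0,0,0,-0.3,0,0,1],[0,0,0,-0.4,0,0,1]]

```text
time: 5.2
eef_pos: [0.4527, 0.1022, 0.2696]
ee_rot: [18.9, 89.9, 6.0]
ft_force: [0.8, 0.1, -1.5]
finger_gap: 0.0092
```

```bash
python3 - <<'E'
from h import *;from cell import arm
s=arm.observe();print(s["time"],s["eef_pos"],s["ft_force"],s["qpos"],s["finger_gap"])
go(s,.500,-.05,.269,88.7)
E
```

```text
5.2 [0.45267894 0.10223    0.26958374] [ 0.78600973  0.14140603 -1.46638057] [ 1.27309814e+01  7.68552865e+00 -1.92609216e+00  8.03237914e+01
 -7.58658493e-03  2.55720150e+01] 0.009237077939811636
turn [-0.1282  0.0007 -0.0002] shift m [ 0.0006 -0.1379  0.08  ] frac [ 0.0021 -0.4597  0.2666]
```

Request:
servo_tool:
  moves:
    - [[-0.03,0,0,0,-0.1,0.06,1],[-0.06,0,0,0,-0.2,0.13,1],[-0.09,0,0,0,-0.3,0.2,1],[-0.128,0,0,0,-0.4,0.26,1],[-0.128,0,0,0,-0.451,0.292,1]]

```text
time: 5.7
eef_pos: [0.5087, -0.0514, 0.2682]
ee_rot: [-0.4, 89.9, -1.7]
ft_force: [0.1, 0.2, -1.7]
finger_gap: 0.009
```

```bash
python3 - <<'E'
from h import *;from cell import arm
s=arm.observe();print(s["time"],s["eef_pos"],s["ft_force"],s["qpos"],s["finger_gap"])
go(s,.508,-.049,.269,88.7)
for n in("scene","top"):
    c=arm.camera(n);pickle.dump(c,open(n+"_h.pkl","wb"))
a=pickle.load(open("scene_h.pkl","rb"))["frame"][130:250,200:300,::-1]
b=pickle.load(open("top_h.pkl","rb"))["frame"][150:270,260:380,::-1]
o=np.hstack([cv2.resize(a,None,fx=4,fy=4,interpolation=cv2.INTER_CUBIC),cv2.resize(b[:, :100],None,fx=4,fy=4,interpolation=cv2.INTER_CUBIC)])
cv2.imwrite("pics/h.png",o)
E
```

```text
5.7 [ 0.50874093 -0.05141551  0.26823958] [ 0.14948412  0.24160819 -1.71262155] [-5.77359939e+00  1.33662969e+01  4.82640246e+00  8.13999486e+01
  4.27873895e-03 -4.48739741e+00] 0.008991845021684082
turn [0.0002 0.0007 0.    ] shift m [-0.0008  0.0024 -0.0008] frac [-0.0025  0.008  -0.0026]
```

View pics/h.png

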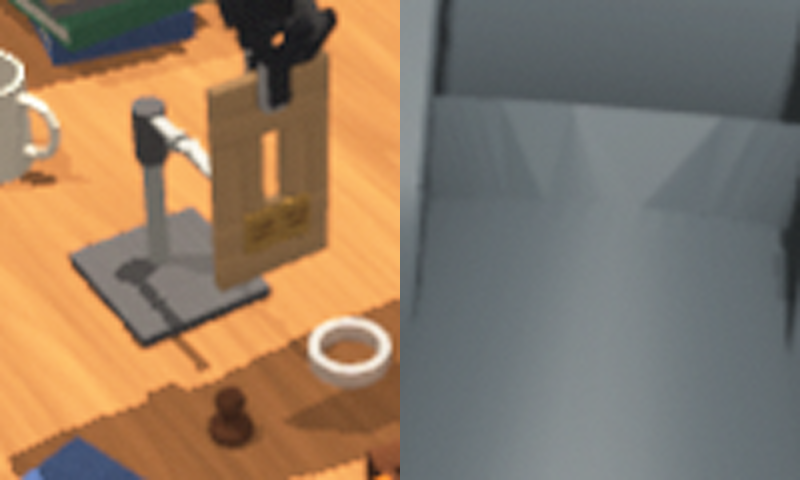

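```bash
python3 - <<'E'
from h import *
def ray(n,p,z):
    c=C[n];K=np.array([[c["fx"],0,c["cx"]],[0,c["fy"],c["cy"]],[0,0,1]])
    q=cv2.undistortPoints(np.array([[p]],float),K,np.array(c["distortion"]))[0,0]
    M=c["cam_to_world"];d=M[:3,:3]@[q[0],q[1],1];o=M[:3,3];return o+d*(z-o[2])/d[2]
I=C["top"]["frame"].astype(float).min(2) # min channel: white arm bright
print(I[203:214,308:360:6].astype(int))
for u in range(312,356,4):
    w=np.clip(I[203:214,u]-120,0,None)
    if w.sum()>0:
        v=(w*np.arange(203,214)).sum()/w.sum();print(u,round(v,2),w.sum().round(),ray("top",(u,v),.161).round(4))
# sign top face centroid line in top view
J=C["top"]["frame"].astype(float); 
for v in range(215,251,4):
    w=np.clip(J[v,212:240,1]-150,0,None);u=(w*np.arange(212,240)).sum()/w.sum();print(v,round(u,2),w.sum(),ray("top",(u,v),.174).round(4))
# sign in hand, scene view
H=pix([(209,93),(327,58),(327,247),(217,288),(261,133),(278,128),(278,190),(261,203)],(200,130),4,(0,0))
x=.005;Lf=np.array([(x,-.045,.166),(x,.045,.166),(x,.045,0),(x,-.045,0),(x,-.008,.12),(x,.008,.12),(x,.008,.06),(x,-.008,.06)])
def f(p):
    a=R.from_euler("xyz",[p[3],0,np.radians(88.7)]);P=a.apply(Lf-[0,0,.12])+[p[0],p[1],p[2]]
    return (proj("scene",P)-H).ravel()
r=least_squares(f,[.508,-.051,.247,0]);print(r.x,r.fun.round(1))
g=lambda p:f([p[0],-.0514,p[1],p[2]])
r=least_squares(g,[.508,.247,0]);print("bail x,z,roll",r.x,r.fun.round(1))
E
```

```text
[[ 56  45  44  90  70  72  70  71 116]
 [ 45  46  40  72  71  70  73  70 101]
 [ 50  85  82  92 105  88 100  87  77]
 [ 69 200 200 174 175 170 167 168 125]
 [ 75 227 227 201 201 219 217 219 154]
 [ 76 228 227 201 199 226 227 227 162]
 [ 72 206 208 182 167 207 220 224 165]
 [ 70 135 133 140 127 149 165 156 112]
 [ 72  80  69 117 114 116 124  84  52]
 [ 73  74  59 118 116 114 116  70  42]
 [ 76  76  59 117 116 115 113  71  40]]
312 207.45 355.0 [ 0.507  -0.1101  0.161 ]
316 207.62 399.0 [ 0.5064 -0.1197  0.161 ]
320 207.61 395.0 [ 0.5062 -0.1293  0.161 ]
324 207.74 399.0 [ 0.5057 -0.1389  0.161 ]
328 207.7 292.0 [ 0.5056 -0.1485  0.161 ]
332 207.52 269.0 [ 0.5059 -0.1581  0.161 ]
336 207.8 327.0 [ 0.505  -0.1677  0.161 ]
340 207.76 297.0 [ 0.505  -0.1773  0.161 ]
344 208.03 400.0 [ 0.5041 -0.1869  0.161 ]
348 207.94 392.0 [ 0.5042 -0.1965  0.161 ]
352 207.94 391.0 [ 0.504  -0.2061  0.161 ]
215 226.45 235.0 [0.4912 0.0932 0.174 ]
219 225.53 239.0 [0.4818 0.0954 0.174 ]
223 220.28 362.0 [0.4727 0.1077 0.174 ]
227 221.87 303.0 [0.4632 0.104  0.174 ]
231 222.17 271.0 [0.4538 0.1034 0.174 ]
235 221.98 264.0 [0.4445 0.1038 0.174 ]
239 221.1 249.0 [0.4352 0.1059 0.174 ]
243 220.34 237.0 [0.4259 0.1077 0.174 ]
247 219.4 248.0 [0.4166 0.1099 0.174 ]
[ 0.49648753 -0.07339913  0.23068309 -0.00535793] [ 0.5  0.1 -0.5 -1.  -1.1 -0.5  0.4 -0.2 -0.3  0.2  0.4 -0.4  0.5  1.6
  0.   0.2]
bail x,z,roll [ 5.10746318e-01  2.49453920e-01 -1.50976749e-04] [-0.1 -0.3 -0.2 -1.9 -0.6 -0.1  0.3  0.7 -0.4  0.   0.4 -0.6  0.7  1.9
  0.   0.5]
```

```bash
python3 - <<'E'
from h import *;from cell import arm
s=arm.observe()
go(s,.507,-.085,.204,88.4)
E
```

```text
turn [ 0.0014  0.0005 -0.    ] shift m [ 0.0641 -0.034  -0.0009] frac [ 0.2136 -0.1133 -0.0029]
```

Request:
servo_tool:
  moves:
    - [[0.001,0,0,0.05,0,-0.003,1],[0.001,0,0,0.11,0,-0.003,1],[0.001,0,0,0.17,0,-0.003,1],[0.001,0,0,0.214,-0.05,-0.003,1],[0.001,0,0,0.214,-0.1,-0.003,1]]

```text
time: 6.3
eef_pos: [0.5058, -0.0785, 0.2029]
ee_rot: [143.4, 89.9, 142.0]
ft_force: [0.4, 0.3, -0.9]
finger_gap: 0.0093
```

```bash
cat > look.py <<'E'
import sys
from h import *;from cell import arm
s=arm.observe();print(s["time"],s["eef_pos"],s["ft_force"],s["finger_gap"])
go(s,*[float(v) for v in sys.argv[2:6]])
c=arm.camera("scene")["frame"][140:240,210:310,::-1]
cv2.imwrite(f"pics/{sys.argv[1]}.png",cv2.resize(c,None,fx=6,fy=6,interpolation=cv2.INTER_CUBIC))
E
python3 look.py i .5056 -.124 .204 88.4
```

```text
6.3 [ 0.50578297 -0.07854017  0.20294152] [ 0.41091868  0.28005759 -0.88835866] 0.009287381785218887
turn [ 0.0029 -0.0007 -0.0005] shift m [-0.0011 -0.0455  0.0009] frac [-0.0037 -0.1515  0.0029]
```

View pics/i.png

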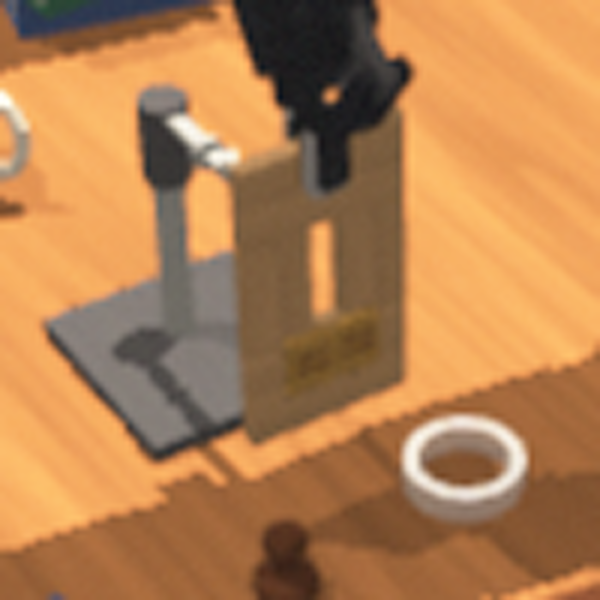

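Request:
servo_tool:
  moves:
    - [[0.003,0,0,-0.004,-0.03,0.004,1],[0.003,0,0,-0.004,-0.05,0.004,1],[0.003,0,0,-0.004,-0.07,0.004,1],[0.003,0,0,-0.004,-0.08,0.003,1],[0.003,0,0,-0.004,-0.09,0.003,1]]

```text
time: 6.85
eef_pos: [0.5072, -0.1063, 0.2059]
ee_rot: [8.6, 89.9, 6.9]
ft_force: [0.2, 0.2, -0.9]
finger_gap: 0.0094
```

```bash
python3 look.py j .506 -.124 .204 88.4
```

```text
6.85 [ 0.50721766 -0.10628711  0.20588117] [ 0.23343084  0.20252236 -0.8927816 ] 0.009356633461917847
turn [-0.001   0.0013 -0.0002] shift m [ 0.0019 -0.0177 -0.0007] frac [ 0.0062 -0.0591 -0.0023]
```

View pics/j.png

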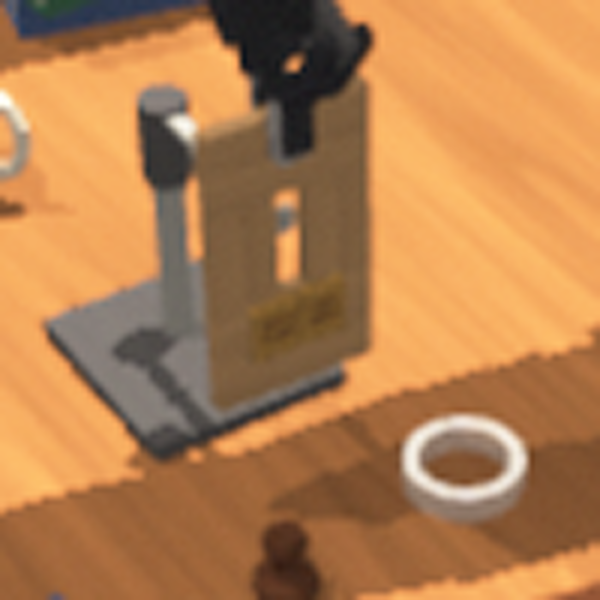

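Request:
servo_tool:
  moves:
    - [[0,0,0,0.006,-0.02,-0.001,1],[0,0,0,0.006,-0.04,-0.002,1],[0,0,0,0.006,-0.06,-0.003,1],[0,0,0,0.006,-0.06,-0.003,1]]

```text
time: 7.3
eef_pos: [0.5057, -0.1248, 0.2039]
ee_rot: [3.9, 89.9, 2.2]
ft_force: [0.4, 0.6, -1.6]
finger_gap: 0.0093
```

Request:
servo_tool:
  moves:
    - [[0,0,0,0.01,0,0,1],[0,0,0,0.02,0,0,1],[0,0,0,0.027,0,0,1],[0,0,0,0.033,0,0,1],[0,0,0,0.033,0,0,1]]

```text
time: 7.8
eef_pos: [0.5057, -0.1239, 0.1937]
ee_rot: [13.3, 89.9, 11.7]
ft_force: [0.3, 0.2, -1.2]
finger_gap: 0.0092
```

Request:
servo_tool:
  moves:
    - [[0,0,0,0.006,0,0,1],[0,0,0,0.012,0,0,1],[0,0,0,0.016,0,0,1],[0,0,0,0.016,0,0,1],[0,0,0,0.016,0,0,1]]
  squeeze: 25

```text
time: 8.3
eef_pos: [0.5058, -0.1241, 0.1893]
ee_rot: [7.6, 89.9, 5.9]
ft_force: [-0.0, -0.3, -0.8]
finger_gap: 0.009
```

Request:
servo_tool:
  moves:
    - [[0,0,0,0.003,0,0,1],[0,0,0,0.003,0,0,1],[0,0,0,0.003,0,0,1]]

```text
time: 8.6
eef_pos: [0.5058, -0.124, 0.1883]
ee_rot: [7.6, 89.9, 5.9]
ft_force: [-0.7, -0.1, -0.3]
finger_gap: 0.0091
```

Request:
servo_tool:
  moves:
    - [[0,0,0,0.003,0,0,1],[0,0,0,0.003,0,0,1],[0,0,0,0.003,0,0,1]]

```text
time: 8.9
eef_pos: [0.5058, -0.124, 0.1874]
ee_rot: [8.1, 89.9, 6.4]
ft_force: [-0.3, -0.1, -2.0]
finger_gap: 0.009
```

Request:
servo_tool:
  moves:
    - [[0,0,0,0.003,0,0,1],[0,0,0,0.003,0,0,1],[0,0,0,0.003,0,0,1]]

```text
time: 9.2
eef_pos: [0.5058, -0.1241, 0.1865]
ee_rot: [8.0, 89.9, 6.4]
ft_force: [-0.2, 0.6, -0.5]
finger_gap: 0.0091
```

Request:
servo_tool:
  moves:
    - [[0,0,0,0.003,0,0,1],[0,0,0,0.003,0,0,1],[0,0,0,0.003,0,0,1]]

```text
time: 9.5
eef_pos: [0.5058, -0.124, 0.1856]
ee_rot: [9.1, 89.9, 7.4]
ft_force: [-0.3, 0.4, -1.8]
finger_gap: 0.0091
```

Request:
servo_tool:
  moves:
    - [[0,0,0,0.003,0,0,1],[0,0,0,0.003,0,0,1],[0,0,0,0.003,0,0,1]]

```text
time: 9.8
eef_pos: [0.5058, -0.1241, 0.1847]
ee_rot: [8.0, 89.9, 6.3]
ft_force: [0.4, 0.2, -0.9]
finger_gap: 0.0092
```

Request:
servo_tool:
  moves:
    - [[0,0,0,0.003,0,0,1],[0,0,0,0.003,0,0,1],[0,0,0,0.003,0,0,1]]

```text
time: 10.1
eef_pos: [0.5058, -0.1241, 0.1838]
ee_rot: [8.3, 89.9, 6.6]
ft_force: [0.3, 0.6, -1.2]
finger_gap: 0.0093
```

Request:
servo_tool:
  moves:
    - [[0,0,0,0.003,0,0,1],[0,0,0,0.003,0,0,1],[0,0,0,0.003,0,0,1]]

```text
time: 10.4
eef_pos: [0.5058, -0.1241, 0.1829]
ee_rot: [7.8, 89.9, 6.1]
ft_force: [1.0, 0.2, -1.2]
finger_gap: 0.0093
```

Request:
servo_tool:
  moves:
    - [[0,0,0,0.003,0,0,1],[0,0,0,0.003,0,0,1],[0,0,0,0.003,0,0,1]]

```text
time: 10.7
eef_pos: [0.5059, -0.1241, 0.1822]
ee_rot: [4.1, 89.9, 2.4]
ft_force: [-0.3, 0.2, 1.8]
finger_gap: 0.0092
```

Request:
servo_tool:
  moves:
    - [[0,0,0,0.0007,0,0,1],[0,0,0,0.0007,0,0,1],[0,0,0,0.0007,-0.008,0,1],[0,0,0,0.0007,-0.016,0,1],[0,0,0,0.0007,-0.016,0,1]]
  squeeze: 40

```text
time: 11.2
eef_pos: [0.506, -0.1286, 0.1821]
ee_rot: [20.8, 89.8, 19.1]
ft_force: [-0.2, 2.9, 5.2]
finger_gap: 0.0091
```

Request:
servo_tool:
  moves:
    - [[0,0,0,0,-0.008,0,1],[0,0,0,0,-0.016,0,1],[0,0,0,0,-0.016,0,1]]

```text
time: 11.5
eef_pos: [0.5058, -0.1334, 0.1821]
ee_rot: [20.9, 89.8, 19.3]
ft_force: [0.2, 3.1, 5.0]
finger_gap: 0.0095
```

Request:
servo_tool:
  moves:
    - [[0,0,0,0,-0.008,0,1],[0,0,0,0,-0.016,0,1],[0,0,0,0,-0.02,0,1]]

```text
time: 11.8
eef_pos: [0.5057, -0.1392, 0.1822]
ee_rot: [27.4, 89.8, 25.7]
ft_force: [1.2, 6.0, 6.2]
finger_gap: 0.0093
```

Request:
servo_tool:
  moves:
    - [[0,0,0,0,-0.008,0,1],[0,0,0,0,-0.016,0,1],[0,0,0,0,-0.02,0,1]]

```text
time: 12.1
eef_pos: [0.5055, -0.1452, 0.1821]
ee_rot: [27.2, 89.8, 25.6]
ft_force: [-0.8, 5.2, 6.1]
finger_gap: 0.0088
```

Request:
servo_tool:
  moves:
    - [[0,0,0,0,-0.008,0,1],[0,0,0,0,-0.016,0,1],[0,0,0,0,-0.02,0,1]]

```text
time: 12.4
eef_pos: [0.5054, -0.1512, 0.1822]
ee_rot: [25.2, 89.8, 23.5]
ft_force: [-1.0, 5.6, 6.7]
finger_gap: 0.009
```

Request:
servo_tool:
  moves:
    - [[0,0,0,0,-0.008,0,1],[0,0,0,0,-0.016,0,1],[0,0,0,0,-0.02,0,1]]

```text
time: 12.7
eef_pos: [0.5052, -0.1572, 0.1822]
ee_rot: [26.2, 89.8, 24.5]
ft_force: [0.8, 5.6, 7.4]
finger_gap: 0.0089
```

Request:
servo_tool:
  moves:
    - [[0,0,0,0,-0.006,0,1],[0,0,0,0,-0.012,0,1],[0,0,0,0,-0.012,0,1]]

```text
time: 13.0
eef_pos: [0.5051, -0.1609, 0.1822]
ee_rot: [22.5, 89.8, 20.8]
ft_force: [0.4, 4.3, 6.8]
finger_gap: 0.0091
```

Request:
servo_tool:
  moves:
    - [[0,0,0,0,-0.006,0,1],[0,0,0,0,-0.012,0,1],[0,0,0,0,-0.012,0,1]]

```text
time: 13.3
eef_pos: [0.505, -0.1645, 0.1822]
ee_rot: [22.2, 89.8, 20.5]
ft_force: [0.3, 3.9, 6.9]
finger_gap: 0.0095
```

Request:
servo_tool:
  moves:
    - [[0,0,0,0,-0.006,0,1],[0,0,0,0,-0.012,0,1],[0,0,0,0,-0.012,0,1]]

```text
time: 13.6
eef_pos: [0.5049, -0.1681, 0.1822]
ee_rot: [22.7, 89.8, 21.0]
ft_force: [0.0, 3.9, 6.3]
finger_gap: 0.0095
```

Request:
servo_tool:
  moves:
    - [[0,0,0,0,-0.004,0,1],[0,0,0,0,-0.004,0,1]]

```text
time: 13.8
eef_pos: [0.5048, -0.1692, 0.1822]
ee_rot: [23.5, 89.8, 21.8]
ft_force: [-0.6, 4.0, 5.3]
finger_gap: 0.0093
```

Request:
servo_tool:
  moves:
    - [[0,0,0,0,-0.004,0,1],[0,0,0,0,-0.004,0,1]]

```text
time: 14.0
eef_pos: [0.5048, -0.1704, 0.1822]
ee_rot: [24.8, 89.8, 23.2]
ft_force: [0.4, 5.0, 6.9]
finger_gap: 0.0092
```

Request:
servo_tool:
  moves:
    - [[0,0,0,0,-0.003,0,1],[0,0,0,0,-0.003,0,1]]

```text
time: 14.2
eef_pos: [0.5048, -0.1712, 0.1822]
ee_rot: [24.8, 89.8, 23.2]
ft_force: [0.0, 5.6, 6.8]
finger_gap: 0.0093
```

Request:
servo_tool:
  moves:
    - [[0,0,0,0,-0.003,0,1],[0,0,0,0,-0.003,0,1]]

```text
time: 14.4
eef_pos: [0.5047, -0.1721, 0.1822]
ee_rot: [24.7, 89.8, 23.1]
ft_force: [-0.2, 5.1, 6.7]
finger_gap: 0.0094
```

Request:
servo_tool:
  moves:
    - [[0,0,0,0,-0.003,0,1],[0,0,0,0,-0.003,0,1]]

```text
time: 14.6
eef_pos: [0.5047, -0.173, 0.1822]
ee_rot: [24.8, 89.8, 23.2]
ft_force: [1.3, 4.9, 6.6]
finger_gap: 0.0094
```

Request:
servo_tool:
  moves:
    - [[0,0,0,0,-0.0025,0,1],[0,0,0,0,-0.0025,0,1]]

```text
time: 14.8
eef_pos: [0.5047, -0.1738, 0.1822]
ee_rot: [25.3, 89.8, 23.6]
ft_force: [0.2, 5.5, 5.4]
finger_gap: 0.0092
```

Request:
servo_tool:
  moves:
    - [[0,0,0,0,-0.0025,0,1],[0,0,0,0,-0.0025,0,1]]

```text
time: 15.0
eef_pos: [0.5047, -0.1745, 0.1822]
ee_rot: [24.5, 89.8, 22.8]
ft_force: [0.4, 5.2, 6.9]
finger_gap: 0.0091
```

Request:
servo_tool:
  moves:
    - [[0,0,0,0,-0.0025,0,1],[0,0,0,0,-0.0025,0,1]]

```text
time: 15.2
eef_pos: [0.5047, -0.1752, 0.1822]
ee_rot: [25.6, 89.8, 23.9]
ft_force: [0.8, 4.4, 6.5]
finger_gap: 0.0092
```

```bash
python3 look.py k .5045 -.175 .182 88.4
```

```text
15.2 [ 0.50465756 -0.17523674  0.18218829] [0.79303047 4.43134639 6.48862502] 0.009228993815474628
turn [-0.0006  0.0018 -0.0009] shift m [ 0.0002  0.0002 -0.0002] frac [ 0.0006  0.0008 -0.0005]
```

View pics/k.png

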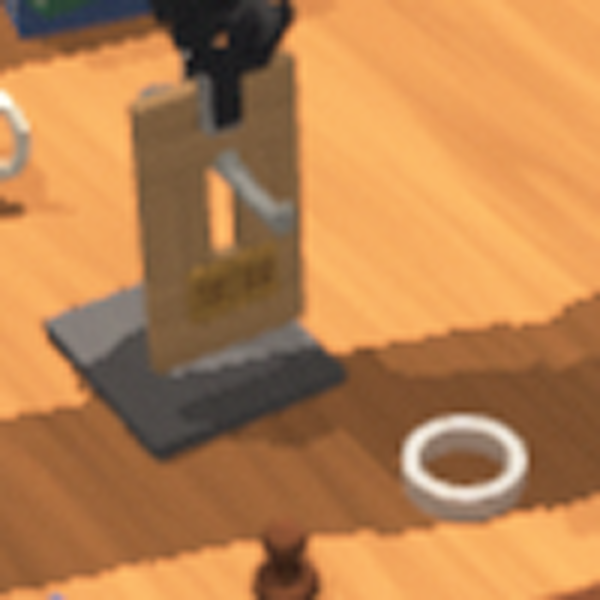

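Request:
servo_tool:
  moves:
    - [[0,0,0,0,-0.0025,0,1],[0,0,0,0,-0.0025,0,1]]

```text
time: 15.45
eef_pos: [0.5046, -0.176, 0.1822]
ee_rot: [26.4, 89.8, 24.8]
ft_force: [0.0, 5.5, 6.9]
finger_gap: 0.009
```

Request:
servo_tool:
  moves:
    - [[0,0,0,0,-0.0025,0,1],[0,0,0,0,-0.0025,0,1]]

```text
time: 15.65
eef_pos: [0.5046, -0.1762, 0.1822]
ee_rot: [42.0, 89.8, 40.3]
ft_force: [0.3, 10.4, 8.2]
finger_gap: 0.0093
```

Request:
servo_tool:
  moves:
    - [[0,0,0,0,0.002,0,1],[0,0,0,-0.001,0.003,0,1],[0,0,0,-0.001,0.003,0,1]]

```text
time: 15.95
eef_pos: [0.5046, -0.176, 0.1822]
ee_rot: [22.1, 89.8, 20.5]
ft_force: [1.9, 5.6, 4.3]
finger_gap: 0.0096
```

Request:
servo_tool:
  moves:
    - [[0,0,0,0,0,0,0.7],[0,0,0,0,0,0,0.6],[0,0,0,0,0,0,0.5],[0,0,0,0,0,0,0.3],[0,0,0,0,0,0,0.3]]

```text
time: 16.45
eef_pos: [0.5042, -0.1765, 0.182]
ee_rot: [5.9, 89.9, 4.2]
ft_force: [-0.0, 0.2, -0.3]
finger_gap: 0.0296
```

```bash
python3 look.py l .5045 -.175 .182 88.4
```

```text
16.45 [ 0.50421812 -0.17645103  0.18203759] [-0.00702729  0.21680372 -0.30839574] 0.029635373082028703
turn [-0.001   0.0011 -0.0001] shift m [0.     0.0015 0.0002] frac [0.0001 0.0049 0.0008]
```

View pics/l.png

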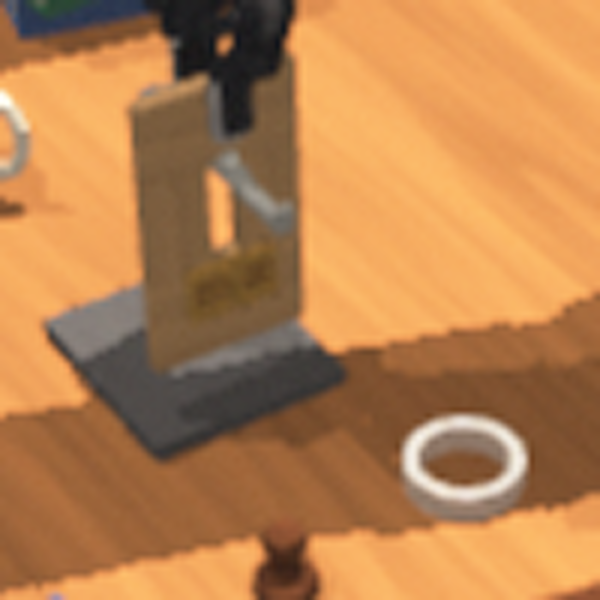

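Released; the sign is hanging (emblem outward, arm through its slot at about (225,160)). I'll raise the gripper straight up and look again.

Request:
servo_tool:
  moves:
    - [[0,0,0,0,0,0,0.2],[0,0,0,-0.03,0,0,0.2],[0,0,0,-0.08,0,0,0.2],[0,0,0,-0.16,0,0,0.2],[0,0,0,-0.26,0,0,0.2]]

```text
time: 17.0
eef_pos: [0.5036, -0.1762, 0.261]
ee_rot: [34.5, 89.9, 32.8]
ft_force: [1.3, -0.4, 0.1]
finger_gap: 0.0339
```

Request:
servo_tool:
  moves:
    - [[0,0,0,-0.1,0,0,0.2],[0,0,0,-0.2,0,0,0.2],[0,0,0,-0.2,0,-0.1,0.2],[0,0,0,-0.2,0,-0.2,0.2],[0,0,0,-0.2,0,-0.3,0.2]]

```text
time: 17.5
eef_pos: [0.4131, -0.1736, 0.3206]
ee_rot: [-1.2, 89.9, -2.8]
ft_force: [-0.4, -0.3, 1.0]
finger_gap: 0.0339
```

Request:
servo_tool:
  moves:
    - [[0,0,0,0,0,0,0.2],[0,0,0,0,0,0,0.2],[0,0,0,0,0,0,0.2],[0,0,0,0,0,0,0.2],[0,0,0,0,0,0,0.2]]

```text
time: 18.0
eef_pos: [0.4145, -0.1738, 0.3197]
ee_rot: [18.9, 89.9, 17.2]
ft_force: [-0.5, 0.3, 0.2]
finger_gap: 0.0339
```

```bash
python3 look.py m .5045 -.175 .182 88.4
```

```text
18.0 [ 0.4145349  -0.17375816  0.31967156] [-0.46975538  0.34888783  0.15276258] 0.03388207292930349
turn [-0.0007  0.0009 -0.0003] shift m [0.1378 0.0013 0.0898] frac [0.4593 0.0043 0.2992]
```

View pics/m.png

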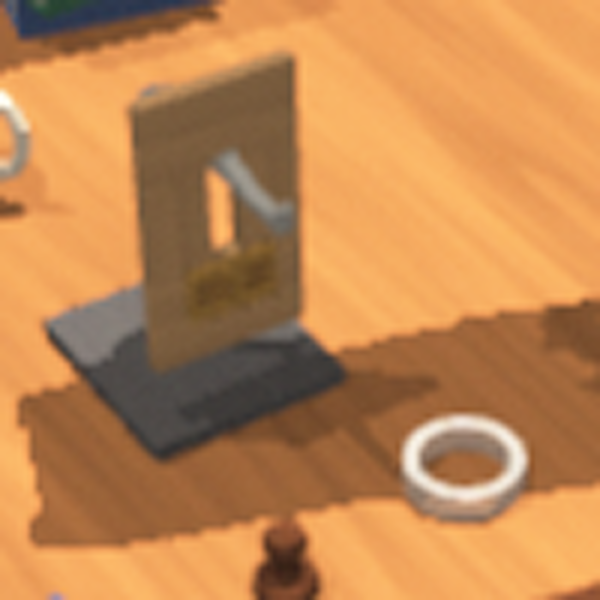

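```bash
python3 -c "
from cell import arm
print(arm.close_job())"
```

```text
the job is handed in; nothing more can be done
None
```

The sign is hanging on the stand's hook with its emblem facing outward. I handed the job in at 18 s of the 64 s allowed.

- **Choice:** I took the sign standing in the rack. I left the orange and turquoise ones and the larger plain one alone.
- **Landing:** I felt the arm's top with the sign about 0.104 m out from the column. The camera had put the arm's top at 0.161 m. Contact came within about 1 mm of that.
- **Sliding in:** I kept the sign down on the arm with about 6–8 N and pushed it in with about 3–6 N. The push rose to about 10 N where the collar stopped it, well under the 24 N limit. It was then backed off and released.
- **Last look:** The picture after the gripper moved away shows the sign hanging upright and square, with the arm through its slot. The tape roll and ink stamp are where they were. The gripper was about 14 cm above and 9 cm to the side of where it let go.

**Not confirmed:**
- **Catch:** The picture is too coarse to show it sprung up. I infer that it has, because the collar stopped the sign, which should put its front face about 5 mm past the catch's free end.
- **Stand position:** The collar was felt about 2 mm nearer the column than the camera estimate put it. I went by touch.
- **Other bystanders:** I did not check the ones outside the last picture.

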